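Find the high spot of a knocked fan disc with a plunger indicator

TASK

The extractor-fan disc on the run-out gauge has been knocked out of round. Slide the dial indicator up by its black knob until its sprung plunger is pressed in a few millimetres against the disc's rim, turn the disc by one of its upright brass bushes to find its one highest spot (there is a lesser rise on the other side), and leave that highest spot standing at the plunger for marking. Never let the plunger be driven hard onto its inner stop, neither as it is brought up nor as the disc turns; at the end the plunger must still be pressing on the rim, with the disc at rest and your hand off, and the other things on the bench left where they are.

Things in the scene. Friction and masses are not known exactly. Their poses are not given: they have to be found in the camera images.
- rotor: steel fan disc with aluminium hub plate (140 mm across, top 78 mm above the bench) on the gauge's upright spindle. Origin on the spindle axis at bench height; z up; x points to bush A, so its yaw is how far it is turned. Turns without end either way against about 0.08 N m of friction (2 N at a bush) and stays where left. Middle boss 48 mm across, with a cap up to 91 mm above the bench
- spindle (a point): point on the spindle axis 66 mm above the bench, the plunger's height. The disc's rim (58 to 74 mm above the bench) is 89.5 mm in radius about this axis but for two smooth bulges: the high spot, 96.2 mm at its crest, 94.4 mm 30 degrees and 92.4 mm 45 degrees either side of it, run out at 62 degrees; and opposite it a lesser one, 92.7 mm at its crest, run out 50 degrees either side. Where they lie is unknown
- bush_a_mid (a point): bush A, marked by a yellow paint patch outboard of it: upright brass tube 16 mm across, from 81 to 117 mm above the bench, free to spin on its bolt (narrower head up to 122 mm), axis 52 mm from the spindle. This point: on its axis 102 mm above the bench, where to pinch it. Three like bushes stand at 90, 180, 270 degrees. Pinched, it can be carried round its whole circle without turning the hand
- indicator: dial indicator on its aluminium carriage, which slides straight towards or away from the spindle. x axis horizontal, along the slide and away from the disc; z up. Slides 55 mm with about 10 N of friction and stays where left, against the plunger's spring too; it starts with the ball 15 to 38 mm short of the rim. (Its origin moves with it and marks no feature.)
- knob (a point): the carriage's black upright round hand-knob, 16 mm across, from 48 to 98 mm above the bench, with 25 mm clear between it and the dial case; this point is on its axis 80 mm above the bench, where to pinch it
- dial (a point): centre of the dial face, which looks straight up, 84 mm above the bench: case 57 mm across, white face, black marks 0 to 12, one a millimetre, red needle. The needle stands at 0 with the plunger out, turns clockwise seen from above as the plunger is pushed in, 5.7 to 7 degrees a millimetre, points straight at the disc at 6 mm, and 37 degrees either side of that at 0 and 12 mm
- tip (a point): centre of the 6 mm steel ball at the plunger's outer end, 66 mm above the bench; the plunger points at the spindle axis
- plunger (a joint): what the dial reads: how far the plunger is pushed into the indicator, in m; 0 = fully out, 0.012 = on its inner stop. Sprung: 1.2 N when just pushed in, 3.4 N near the stop; at the stop the force climbs at once
- spanner: open-ended steel spanner, 190 mm long, lying flat; origin in the middle of its underside
- blade_1: loose orange fan blade, 150 x 55 mm with a 35 mm aluminium root, lying flat; origin under its middle
- blade_2: a second orange fan blade, like the first
- cleaner: white spray-cleaner bottle, 60 mm across, 190 mm tall, upright; origin at the centre of its underside
- grease: white grease jar with yellow lid, 54 mm across, 60 mm tall, upright; origin at the centre of its underside
- gloves: blue carton of gloves, 120 x 230 x 70 mm; origin at the centre of its underside
- chalk: stick of yellow marking chalk, 80 x 12 x 12 mm; origin at the centre of its underside
- nut_tray: black divided tray with brass nuts, 110 x 150 x 30 mm; origin at the centre of its underside

How it is judged:
By the outcome, as a careful person would: the job done as asked, in the order asked, and still so for the second after the job is handed in, with the robot touching nothing.
It also fails if it takes over 70 s, if anything falls off the work surface, if the arm or the gripper's body presses on something with over 40 N, if the wrist force passes 120 N, or if a joint passes its speed limit or range.

ROBOT

A 6-joint arm with a two-finger parallel gripper is mounted at the origin on the work surface. World frame = base frame: x ahead of the robot, y to its left, z up, the work surface at z = 0. Lengths are in m, angles in rad, forces in N, time in s.
With the tool pointing down it reaches from about 0.35 to 0.775 m from the base axis. Payload 5.5 kg.
Tool frame: the origin (TCP) lies at the very end of the fingers, on their centre line; the grasp point (between the pads) lies env.hold_point_z behind it (env.hold_point_z is the distance from the TCP to the grasp point, in m); z points along the fingers, y is the line along which they close (so a half turn about z gives the same grasp; the last joint's range is limited). The gripper opens to 85 mm and grips with 20 to 120 N. Pads are 22 mm wide; open, the fingers measure 114 mm over their backs; the gripper's body (76 mm by 85 mm) begins 54 mm behind the grasp point. The pads swing forward as they close: fully open they stand 13 mm farther back than shut.
Start: joints at [-1.464, 0.313, 0.046, 1.304, 0, 1.431], TCP at [0.14, -0.558, 0.231] pointing down, gripper open.
Joint ranges: [-2.76, 2.76], [-0.86, 1.69], [-1.03, 1.26], [-2.2, 2.34], [-1.47, 1.5], [-3.14, 3.14]. Speed limits (rad/s): [2.57, 2.57, 3.14, 3.14, 3.14, 3.14].

INTERFACE

Orientations are given as a unit quaternion [w, x, y, z].
In Python, from workcell import env gives the robot as it stands.
- The arm moves only by the tool carry_out, never from a script. Its argument "steps" is a list of rows, each a list of 3 entries, a list of its own where there are three numbers: the turn, a rotation vector about the tool's x, y, z in degrees, then the shift along the tool's x, y, z in cm, then the closure in counts, from 0 (fully open) to 255 (shut). A call has exactly 8 rows; each row is the pose to reach, as a shift and turn from the pose commanded when the call began, along the tool's axes at that moment; what a row does not reach only later rows make up. A row lasts 1/8 s, in which the tool goes at most 62.5 mm and 10.7 degrees, less where a joint would pass 70% of its speed; a pose out of reach is approached as far as the arm can. A call with a gripper value outside its range is refused whole. The fingers move at their own pace and stop on an object; "force" is the grip in N (left out, the last holds). Time passes only in rows, so rows that repeat a pose let the fingers close, or fill a call up. It gives the time, the measured TCP pose, the force, the opening and the grip force at its end, in the units of the state.
- env.get_state(): the state, without advancing time (a new reading comes with each control period).
- env.read_camera(name): name is "scene" or "top"; returns (picture, depth): 384x512x3 uint8, red, green, blue; 384x512 float32, m along the optical axis (not along the pixel's ray), 0 where there is no reading.
- env.get_calibration(name): a dict with "fx", "fy", "cx", "cy" (pixels), "origin" and "orientation" of the camera in the world. Camera axes: x right, y up, looking along -z (the intrinsics and any distortion apply to the point x, -y, -z); pixel columns grow to the right and rows downward; lengths in m; the calibration is good to about 2 mm. A picture is of the moment at which its call begins. get_calibration takes no time and is no camera call.
- env.hand_in(): hands the job in; it is judged then, once.
The state is a dict: "clock": time; "joint_pos": joint angles; "qvel": joint speeds; "tau": joint torques, N m; "tcp_pos": TCP position; "orientation": TCP orientation; "wrist_force": force on the tool from outside, world axes, zero at the start; "ft_torque": the same for the moment, N m; "finger_gap": finger opening in m; "grip_force": force on a finger pad.
Only numpy, scipy, OpenCV 4.12 (cv2) and the standard library are available. Lean on these libraries where they do the work, as an engineer would, in place of code of your own. Each camera call takes 0.05 s, during which the arm holds its last target. There are 200 camera calls.

## Working session

There is one attempt and no reset: what is moved stays moved. The work goes in short steps, Python scripts to look and compute and a tool call to move; the robot and the scene stay as the last step left them, time stands still between calls to the robot, and variables do not carry over. Pictures are saved under pics/ and viewed, at most 10 in all, crops included, and the job is handed in when it is done.

Besides the shell and the picture viewer there is one more tool, called after "Request:" as a command line: name --argument value ..., lists and objects as JSON in quotes. carry_out: Moves the arm, as the interface text tells. Its arguments: {"type":"object","properties":{"steps":{"type":"array","items":{"type":"array"}},"force":{"type":"number"}},"required":["steps"]}

```bash
ls; mkdir -p pics
python3 - <<'E'
from workcell import env
import cv2,numpy as np
for n in("scene","top"):
    p,d=env.read_camera(n); np.savez(f"pics/{n}0.npz",p=p,d=d)
    cv2.imwrite(f"pics/{n}0.png",p[:,:,::-1]); c=env.get_calibration(n); print(n,c)
print(env.get_state(),env.hold_point_z)
E
```

```text
pics
scene {'fx': 493.7587196352441, 'fy': 493.7587196352441, 'cx': 255.5151847680289, 'cy': 195.73403462901067, 'origin': array([1.23483443, 0.72389143, 1.12356812]), 'orientation': array([0.34010447, 0.13388636, 0.35553097, 0.86023318])}
top {'fx': 484.81808749981104, 'fy': 484.81808749981104, 'cx': 257.4113088576679, 'cy': 193.577548435398, 'origin': array([ 0.23874328, -0.03228904,  1.82162968]), 'orientation': array([ 0.71085917,  0.05838926, -0.05955935, -0.69837141])}
{'clock': 0.1, 'joint_pos': array([-1.46360216e+00,  3.13942678e-01,  4.51022295e-02,  1.30362702e+00,
        2.89132676e-05,  1.43121278e+00]), 'qvel': array([-0.00019723, -0.00353419,  0.00137248,  0.00129746,  0.0009895 ,
        0.00104347]), 'tau': array([ 5.03022282e-03, -4.81721199e+01,  2.99246407e+01,  1.27061279e-02,
       -1.01175042e-04,  1.95692814e-05]), 'tcp_pos': array([ 0.14041986, -0.55711524,  0.23049212]), 'orientation': array([-8.35225943e-04,  9.92396903e-01,  1.23075949e-01,  2.79859332e-05]), 'wrist_force': array([ 0.18391775, -0.93079105,  0.11215104]), 'ft_torque': array([-0.00506733,  0.01291242, -0.02458857]), 'grip_force': 0.0, 'finger_gap': 0.08516426824792861} 0.0187
```

View pics/top0.png

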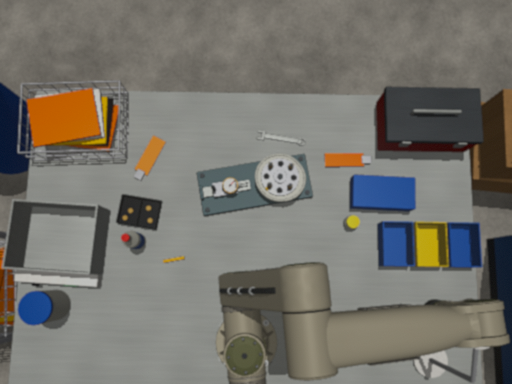

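View pics/scene0.png

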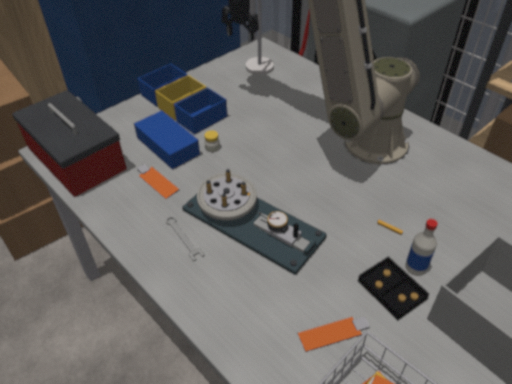

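```bash
cat > h.py <<'E'
import numpy as np,cv2
from scipy.spatial.transform import Rotation as R
from workcell import env
def rot(q): return R.from_quat([q[1],q[2],q[3],q[0]])
def onplane(n,uv,z):
    c=env.get_calibration(n); u,v=uv
    d=rot(c["orientation"]).apply([(u-c["cx"])/c["fx"],-(v-c["cy"])/c["fy"],-1])
    return c["origin"]+d*(z-c["origin"][2])/d[2]
def pix(n,P):
    c=env.get_calibration(n); q=rot(c["orientation"]).inv().apply(np.asarray(P)-c["origin"])
    return np.array([c["cx"]-c["fx"]*q[0]/q[2], c["cy"]+c["fy"]*q[1]/q[2]])
def cloud(n,d):
    c=env.get_calibration(n); v,u=np.mgrid[:384,:512]
    q=np.stack([(u-c["cx"])/c["fx"]*d,-(v-c["cy"])/c["fy"]*d,-d],-1)
    return (rot(c["orientation"]).apply(q.reshape(-1,3))+c["origin"]).reshape(384,512,3)
def crop(p,x0,y0,w,h,k): return cv2.resize(p[y0:y0+h,x0:x0+w,::-1],None,fx=k,fy=k,interpolation=cv2.INTER_CUBIC)
E
python3 - <<'E'
from h import *
a=np.load("pics/top0.npz"); b=np.load("pics/scene0.npz")
cv2.imwrite("pics/c0.png",np.vstack([crop(a["p"],190,145,130,75,4)[:300,:],crop(b["p"],188,165,130,75,4)]))
for n,f in(("top",a),("scene",b)):
    C=cloud(n,f["d"]); ok=f["d"]>0
    m=ok&(C[...,2]>.068)&(C[...,2]<.085)&(C[...,0]>.4)
    print(n,"table z",np.median(C[...,2][ok&(abs(C[...,2])<.03)]))
    # rotor mask
    c=m.astype(np.uint8); k,l,s,ce=cv2.connectedComponentsWithStats(c)
    for i in np.argsort(-s[1:,4])[:3]+1: print(s[i],ce[i],C[l==i].mean(0), )
E
```

```text
top table z 0.0004856463245448417
[ 255  154   51   48 1570] [280.01464968 176.96624204] [ 0.59656161 -0.1145248   0.07603417]
[ 353  175   63   34 1313] [383.77456207 191.156131  ] [ 0.55111333 -0.49556432  0.07209689]
[ 48  96  60  50 376] [ 91.60904255 131.59574468] [0.75667432 0.5895102  0.07537286]
scene table z 0.00039103928932160414
[ 197  173   60   46 1805] [226.17119114 195.73795014] [ 0.60218965 -0.10409068  0.07579874]
[ 134  110   63   45 1126] [165.12522202 131.92273535] [ 0.55130089 -0.48913436  0.07088808]
[433 301  79  66 422] [473.73459716 333.38862559] [0.47794169 0.63483971 0.0765466 ]
```

View pics/c0.png

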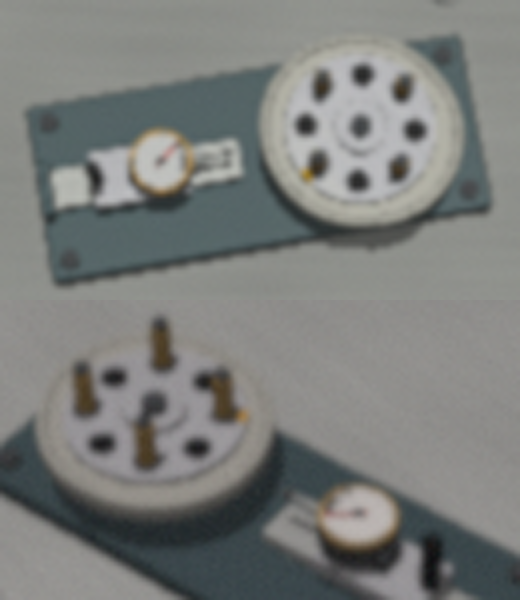

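Run:
```python
from h import *
T=lambda x,y:(190+(x+.5)/4-.5,145+(y+.5)/4-.5)
S=lambda x,y:(188+(x+.5)/4-.5,165+(y-300+.5)/4-.5)
o=lambda n,uv,z:print(n,z,np.round(onplane(n,uv,z),4))
o("top",T(361,126),.091);o("scene",S(153,404),.091)
for q in((321,78),(403,85),(400,165),(318,160)):o("top",T(*q),.115)
for q in((160,322),(82,366),(221,373),(146,423)):o("scene",S(*q),.121)
print("patch");o("top",T(308,173),.079);o("scene",S(242,416),.079)
print("dial");o("top",T(161,161),.084);o("scene",S(359,513),.084)
print("knob");o("top",T(95,178),.09);o("scene",S(432,540),.098)
# rim outline
for n in("top","scene"):
    f=np.load(f"pics/{n}0.npz");g=cv2.GaussianBlur(f["p"],(0,0),.7).astype(float)
    ctr=np.array(onplane(n,T(361,126) if n=="top" else S(153,404),.091))
    for sat in(0,):
        out=[]
        for th in range(0,360,10):
            rr=np.arange(.075,.115,.0005);t=np.radians(th)
            P=np.array([pix(n,[ctr[0]+r*np.cos(t),ctr[1]+r*np.sin(t),.074]) for r in rr]).astype(np.float32)
            v=cv2.remap(g[...,0].astype(np.float32)-0*1,P[:,0],P[:,1],cv2.INTER_LINEAR).ravel()
            k=np.argmin(np.gradient(v));out.append((th,round(1e3*rr[k],1),int(v[0]),int(v[-1])))
        print(n,out)
```

```text
top 0.091 [ 0.5964 -0.1133  0.091 ]
scene 0.091 [ 0.5988 -0.1082  0.091 ]
top 0.115 [ 0.635  -0.0757  0.115 ]
top 0.115 [ 0.6298 -0.1497  0.115 ]
top 0.115 [ 0.5565 -0.1474  0.115 ]
top 0.115 [ 0.5597 -0.074   0.115 ]
scene 0.121 [ 0.5565 -0.1472  0.121 ]
scene 0.121 [ 0.6294 -0.1503  0.121 ]
scene 0.121 [ 0.5602 -0.0742  0.121 ]
scene 0.121 [ 0.6334 -0.0727  0.121 ]
patch
top 0.079 [ 0.5542 -0.0659  0.079 ]
scene 0.079 [ 0.5514 -0.0623  0.079 ]
dial
top 0.084 [0.562  0.0683 0.084 ]
scene 0.084 [0.5599 0.0703 0.084 ]
knob
top 0.09 [0.5442 0.1274 0.09  ]
scene 0.098 [0.5501 0.1315 0.098 ]
top [(0, np.float64(82.0), 171, 143), (10, np.float64(83.0), 171, 144), (20, np.float64(81.0), 174, 144), (30, np.float64(81.0), 174, 144), (40, np.float64(81.5), 170, 145), (50, np.float64(91.5), 177, 142), (60, np.float64(93.0), 175, 121), (70, np.float64(94.0), 174, 84), (80, np.float64(93.0), 171, 85), (90, np.float64(93.5), 175, 84), (100, np.float64(91.0), 171, 144), (110, np.float64(89.0), 170, 130), (120, np.float64(90.5), 167, 86), (130, np.float64(89.0), 167, 86), (140, np.float64(89.5), 17
[... 289 characters left out ...]
30, np.float64(95.0), 173, 78), (240, np.float64(94.5), 175, 72), (250, np.float64(97.0), 175, 86), (260, np.float64(96.5), 175, 116), (270, np.float64(95.5), 176, 142), (280, np.float64(95.5), 176, 143), (290, np.float64(92.0), 171, 141), (300, np.float64(91.5), 172, 122), (310, np.float64(92.0), 170, 85), (320, np.float64(90.0), 164, 104), (330, np.float64(90.5), 174, 143), (340, np.float64(90.0), 170, 141), (350, np.float64(81.0), 170, 142)]Traceback (most recent call last):
  File "<stdin>", line 19, in <module>
  File "h.py", line 10, in pix
    c=env.get_calibration(n); q=rot(c["orientation"]).inv().apply(np.asarray(P)-c["origin"])
ValueError: time passes only in moves, steps and waits
```

```bash
cat >> h.py <<'E'
_cal={n:env.get_calibration(n) for n in("scene","top")}
class _E: pass
def onplane(n,uv,z):
    c=_cal[n]; u,v=uv
    d=rot(c["orientation"]).apply([(u-c["cx"])/c["fx"],-(v-c["cy"])/c["fy"],-1])
    return c["origin"]+d*(z-c["origin"][2])/d[2]
def pix(n,P):
    c=_cal[n]; q=rot(c["orientation"]).inv().apply(np.asarray(P)-c["origin"])
    return np.stack([c["cx"]-c["fx"]*q[...,0]/q[...,2], c["cy"]+c["fy"]*q[...,1]/q[...,2]],-1)
def go(*targets):
    "targets: (x,y,z,yaw of tool x in deg) -> turn deg, shift cm from present pose"
    s=env.get_state(); R0=rot(s["orientation"])
    for x,y,z,w in targets:
        t=np.radians(w); Rt=R.from_matrix(np.array([[np.cos(t),np.sin(t),0],[np.sin(t),-np.cos(t),0],[0,0,-1]]).T)
        print(np.round((R0.inv()*Rt).as_rotvec(degrees=True),1),np.round(100*R0.inv().apply(np.array([x,y,z])-s["tcp_pos"]),2))
E
python3 - <<'E'
from h import *
go((.548,.1295,.2,101),(.548,.1295,.15,101),(.548,.1295,.0613,101))
E
```

```text
[ -0.1  -0.1 -86.9] [ 56.3  -56.62   3.16]
[ -0.1  -0.1 -86.9] [ 56.29 -56.61   8.16]
[ -0.1  -0.1 -86.9] [ 56.29 -56.6   17.03]
```

Request:
carry_out --steps '[[[0,0,-10],[4,-4,0],0],[[0,0,-20],[8,-8,0.5],0],[[0,0,-30],[12,-12,1],0],[[0,0,-40],[16,-16,1.5],0],[[0,0,-50],[20,-20,2],0],[[0,0,-60],[24,-24,2.5],0],[[0,0,-70],[28,-28,3],0],[[0,0,-80],[32,-32,3],0]]' --force 40

```text
clock: 1.1
tcp_pos: [0.3728, -0.1672, 0.2008]
orientation: [-0.0, 0.679, 0.734, -0.0]
wrist_force: [1.9, -0.6, -0.3]
finger_gap: 0.0856
grip_force: 0.0
```

Run:
```python
from h import *
go((.548,.1295,.2,101),(.548,.1295,.13,101),(.548,.1295,.0613,101))
```

```text
[-0.  -0.  -6.6] [28.22 19.76  0.08]
[-0.  -0.  -6.6] [28.22 19.77  7.08]
[-0.  -0.  -6.6] [28.22 19.77 13.95]
```

Request:
carry_out --steps '[[[0,0,-3],[4.9,3.4,0],0],[[0,0,-6.6],[9.8,6.8,0],0],[[0,0,-6.6],[14.7,10.2,0],0],[[0,0,-6.6],[19.6,13.7,0],0],[[0,0,-6.6],[24.5,17.1,1],0],[[0,0,-6.6],[28.2,19.8,2],0],[[0,0,-6.6],[28.2,19.8,3],0],[[0,0,-6.6],[28.2,19.8,3],0]]'

```text
clock: 2.1
tcp_pos: [0.5483, 0.1261, 0.1698]
orientation: [-0.001, 0.638, 0.77, -0.001]
wrist_force: [-0.7, -0.9, -0.0]
finger_gap: 0.0853
grip_force: 0.0
```

Run:
```python
from h import *
a,_=env.read_camera("top"); b,_=env.read_camera("scene")
cv2.imwrite("pics/c1.png",np.vstack([crop(a,180,145,130,70,4),crop(b,200,165,130,75,4)]))
go((.548,.1295,.0613,101))
print(pix("top",[.548,.1295,.08]),pix("scene",[.548,.1295,.098]))
```

```text
[-0.1  0.  -0.3] [ 4.200e-01 -1.000e-02  1.099e+01]
[213.06200147 188.55799016] [295.61269258 223.83701062]
```

View pics/c1.png

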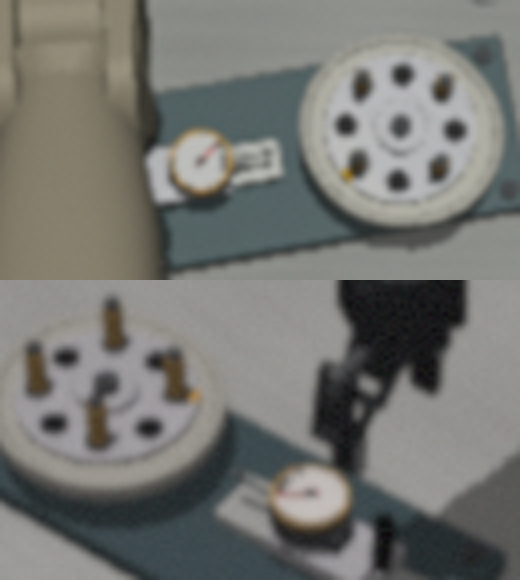

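Request:
carry_out --steps '[[[0,0,0],[0.4,0,3],0],[[0,0,0],[0.4,0,6],0],[[0,0,0],[0.4,0,8.5],0],[[0,0,0],[0.4,0,10.5],0],[[0,0,0],[0.4,0,11],0],[[0,0,0],[0.4,0,11],0],[[0,0,0],[0.4,0,11],150],[[0,0,0],[0.4,0,11],255]]' --force 40

```text
clock: 3.2
tcp_pos: [0.5497, 0.1303, 0.0622]
orientation: [0.001, 0.638, 0.77, 0.001]
wrist_force: [0.2, -0.1, -0.2]
finger_gap: 0.0518
grip_force: 0.0
```

Request:
carry_out --steps '[[[0,0,0],[0,0,0],255],[[0,0,0],[0,0,0],255],[[0,0,0],[0,0,0],255],[[0,0,0],[0,0,0],255],[[0,0,0],[0,0,0],255],[[0,0,0],[0,0,0],255],[[0,0,0],[0,0,0],255],[[0,0,0],[0,0,0],255]]'

```text
clock: 4.2
tcp_pos: [0.5496, 0.1305, 0.0616]
orientation: [0.0, 0.638, 0.77, 0.0]
wrist_force: [2.0, 1.2, 3.8]
finger_gap: 0.0148
grip_force: 39.3
```

```bash
cat >> h.py <<'E'
SP=np.array([.5955,-.1117])
def needle(c,tag=None,n=3):
    "needle angle (deg, world) in each view about dial centre c=(x,y) at z .085; red weighted direction"
    res={}
    g=np.arange(-.026,.0261,.0005); X,Y=np.meshgrid(g,g)
    for cam in("top","scene"):
        im=np.mean([env.read_camera(cam)[0].astype(float) for _ in range(n)],0)
        uv=pix(cam,np.stack([c[0]+X,c[1]+Y,0*X+.085],-1)).astype(np.float32)
        f=cv2.remap(im.astype(np.float32),uv[...,0],uv[...,1],cv2.INTER_CUBIC)
        red=f[...,0]-(f[...,1]+f[...,2])/2; white=f.min(-1)
        res[cam]=(f,red,white)
        if tag: cv2.imwrite(f"pics/{tag}_{cam}.png",cv2.resize(np.clip(f[::-1,:,::-1],0,255),None,fx=3,fy=3))
    return res
E
python3 - <<'E'
from h import *
s=env.get_state();print(s["tcp_pos"],s["wrist_force"],s["finger_gap"],s["grip_force"])
d=SP-np.array([.548,.1295]);print(np.degrees(np.arctan2(*d[::-1])),np.linalg.norm(d))
r=needle((.561,.0693),"n0")
cv2.imwrite("pics/n0.png",np.hstack([cv2.imread(f"pics/n0_{c}.png") for c in("top","scene")]))
E
```

```text
[0.54956236 0.13048652 0.06157543] [2.01613447 1.2368324  3.77566562] 0.014811629979112314 39.28607185429428
-78.85918900066477 0.24583264632672366Traceback (most recent call last):
  File "<stdin>", line 4, in <module>
  File "h.py", line 39, in needle
    uv=pix(cam,np.stack([c[0]+X,c[1]+Y,0*X+.085],-1)).astype(np.float32)
       ~~~^^^^^^^^^^^^^^^^^^^^^^^^^^^^^^^^^^^^^^^^^^^
  File "h.py", line 24, in pix
    c=_cal[n]; q=rot(c["orientation"]).inv().apply(np.asarray(P)-c["origin"])
                 ~~~~~~~~~~~~~~~~~~~~~~~~~~~~~~~~~^^^^^^^^^^^^^^^^^^^^^^^^^^^
  File "scipy/spatial/transform/_rotation.pyx", line 2580, in scipy.spatial.transform._rotation.Rotation.apply
ValueError: Expected input of shape (3,) or (P, 3), got (105, 105, 3).
```

```bash
cat >> h.py <<'E'
_pix=pix
def pix(n,P):
    P=np.asarray(P); return _pix(n,P.reshape(-1,3)).reshape(P.shape[:-1]+(2,))
def ang(c,tag=None,n=3):
    "needle angle relative to the direction dial->spindle, deg clockwise+ (so -37 at 0, 0 at 6 mm)"
    g=np.arange(-.026,.0261,.0005)
    axis=np.degrees(np.arctan2(SP[1]-c[1],SP[0]-c[0]))
    out={}
    for cam,(f,red,w) in needle(c,tag,n).items():
        r2=np.add.outer(g**2,g**2)<.026**2
        face=((w>110)|(red>30))&r2
        h=cv2.convexHull(np.argwhere(face&(cv2.erode(face.astype(np.uint8),np.ones((5,5)))>0))[:,::-1].astype(np.int32))
        (cx,cy),rad=cv2.minEnclosingCircle(h); M=cv2.moments(h); cx,cy=M["m10"]/M["m00"],M["m01"]/M["m00"]
        Y,X=np.mgrid[:len(g),:len(g)]; D=np.hypot(X-cx,Y-cy)*.5
        k=(D<19)*np.clip(red-25,0,None)
        vx,vy=(k*(X-cx)).sum(),(k*(Y-cy)).sum()
        a=np.degrees(np.arctan2(vy,vx)); rel=-((a-axis+180)%360-180)
        out[cam]=rel; print(cam,"centre mm",np.round([g[0]*1e3+cx*.5,g[0]*1e3+cy*.5],1),"rad",round(rad*.5,1),"redmax",int(red.max()),"rel",round(rel,1),"mm",round(6+rel/6.17,2))
    return out
E
python3 - <<'E'
from h import *
ang((.561,.0693),"n0")
cv2.imwrite("pics/n0.png",np.hstack([cv2.imread(f"pics/n0_{c}.png") for c in("top","scene")]))
E
```

```text
top centre mm [0.2 0.1] rad 24.8 redmax 39 rel -39.0 mm -0.32
scene centre mm [-0.1  0.2] rad 24.8 redmax 35 rel -39.8 mm -0.44[ WARN:0@1.853] global loadsave.cpp:1063 imwrite_ Unsupported depth image for selected encoder is fallbacked to CV_8U.
```

View pics/n0.png

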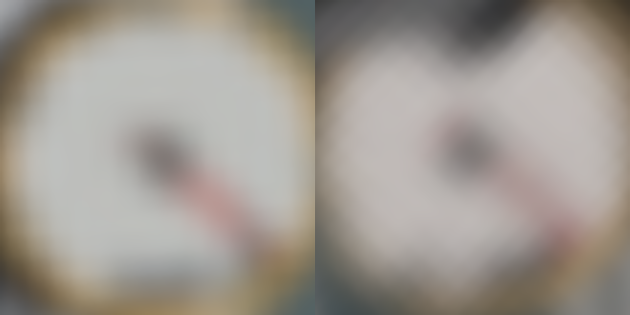

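Request:
carry_out --steps '[[[0,0,0],[-0.3,0,0],255],[[0,0,0],[-0.6,0,0],255],[[0,0,0],[-0.9,0,0],255],[[0,0,0],[-1.2,0,0],255],[[0,0,0],[-1.4,0,0],255],[[0,0,0],[-1.5,0,0],255],[[0,0,0],[-1.5,0,0],255],[[0,0,0],[-1.5,0,0],255]]'

```text
clock: 5.65
tcp_pos: [0.552, 0.1179, 0.0616]
orientation: [-0.001, 0.637, 0.771, 0.002]
wrist_force: [3.5, 10.1, 5.5]
finger_gap: 0.0149
grip_force: 39.5
```

Run:
```python
from h import *
s=env.get_state();print(s["tcp_pos"],s["wrist_force"])
u=np.array([.193,-.981]);ang(np.array([.561,.0693])+.0145*u)
```

```text
[0.55197414 0.11793257 0.06160444] [ 3.47859297 10.10231837  5.52291105]
top centre mm [0.1 0.6] rad 24.8 redmax 39 rel -43.6 mm -1.06
scene centre mm [-0.4  2. ] rad 24.8 redmax 32 rel -40.7 mm -0.6
```

Request:
carry_out --steps '[[[0,0,0],[-0.1,0,0],255],[[0,0,0],[-0.2,0,0],255],[[0,0,0],[-0.3,0,0],255],[[0,0,0],[-0.4,0,0],255],[[0,0,0],[-0.5,0,0],255],[[0,0,0],[-0.5,0,0],255],[[0,0,0],[-0.5,0,0],255],[[0,0,0],[-0.5,0,0],255]]'

```text
clock: 6.95
tcp_pos: [0.5529, 0.1131, 0.0616]
orientation: [-0.001, 0.637, 0.771, 0.002]
wrist_force: [3.1, 10.2, 5.6]
finger_gap: 0.0151
grip_force: 39.5
```

```bash
cat >> h.py <<'E'
def dial(n=3):
    s=env.get_state(); u=np.array([.193,-.981]); m=(s["tcp_pos"][:2]-[.5496,.1305])@u
    print("t",s["clock"],"moved mm",round(m*1e3,1),"force",np.round(s["wrist_force"],1)); return ang(np.array([.561,.0693])+m*u,None,n)
E
python3 -c "
from h import *
dial()"
```

```text
t 6.95 moved mm 17.7 force [ 3.1 10.2  5.6]
top centre mm [0.1 0.1] rad 24.8 redmax 45 rel -38.9 mm -0.31
scene centre mm [-0.1  0.6] rad 24.8 redmax 33 rel -36.2 mm 0.14
```

Request:
carry_out --steps '[[[0,0,0],[-0.1,0,0],255],[[0,0,0],[-0.2,0,0],255],[[0,0,0],[-0.3,0,0],255],[[0,0,0],[-0.4,0,0],255],[[0,0,0],[-0.4,0,0],255],[[0,0,0],[-0.4,0,0],255],[[0,0,0],[-0.4,0,0],255],[[0,0,0],[-0.4,0,0],255]]'

```text
clock: 8.25
tcp_pos: [0.5537, 0.1092, 0.0616]
orientation: [-0.001, 0.637, 0.771, 0.002]
wrist_force: [3.7, 9.8, 6.2]
finger_gap: 0.0151
grip_force: 39.5
```

```bash
python3 -c "
from h import *
dial()"
```

```text
t 8.25 moved mm 21.7 force [3.7 9.8 6.2]
top centre mm [ 0.2 -0.1] rad 24.8 redmax 37 rel -38.6 mm -0.26
scene centre mm [-0.2 -0. ] rad 24.8 redmax 32 rel -40.9 mm -0.62
```

Request:
carry_out --steps '[[[0,0,0],[-0.1,0,0],255],[[0,0,0],[-0.2,0,0],255],[[0,0,0],[-0.3,0,0],255],[[0,0,0],[-0.4,0,0],255],[[0,0,0],[-0.4,0,0],255],[[0,0,0],[-0.4,0,0],255],[[0,0,0],[-0.4,0,0],255],[[0,0,0],[-0.4,0,0],255]]'

```text
clock: 9.55
tcp_pos: [0.5544, 0.1053, 0.0616]
orientation: [-0.001, 0.637, 0.771, 0.002]
wrist_force: [3.3, 9.9, 5.4]
finger_gap: 0.0147
grip_force: 39.6
```

```bash
python3 -c "
from h import *
dial()"
```

```text
t 9.55 moved mm 25.7 force [3.3 9.9 5.4]
top centre mm [ 0.2 -0.1] rad 24.8 redmax 39 rel -42.3 mm -0.86
scene centre mm [-0.1  0.3] rad 24.8 redmax 31 rel -40.3 mm -0.53
```

Request:
carry_out --steps '[[[0,0,0],[-0.1,0,0],255],[[0,0,0],[-0.2,0,0],255],[[0,0,0],[-0.3,0,0],255],[[0,0,0],[-0.4,0,0],255],[[0,0,0],[-0.4,0,0],255],[[0,0,0],[-0.4,0,0],255],[[0,0,0],[-0.4,0,0],255],[[0,0,0],[-0.4,0,0],255]]'

```text
clock: 10.85
tcp_pos: [0.5551, 0.1019, 0.0616]
orientation: [-0.002, 0.637, 0.771, 0.002]
wrist_force: [3.0, 12.0, 6.3]
finger_gap: 0.0145
grip_force: 39.6
```

```bash
python3 -c "
from h import *
dial()"
```

```text
t 10.85 moved mm 29.2 force [ 3.  12.   6.3]
top centre mm [ 0.2 -0. ] rad 24.8 redmax 43 rel -26.8 mm 1.65
scene centre mm [-0.2  0. ] rad 24.8 redmax 29 rel -22.2 mm 2.41
```

Request:
carry_out --steps '[[[0,0,0],[-0.05,0,0],255],[[0,0,0],[-0.1,0,0],255],[[0,0,0],[-0.15,0,0],255],[[0,0,0],[-0.15,0,0],255],[[0,0,0],[-0.15,0,0],255],[[0,0,0],[-0.15,0,0],255],[[0,0,0],[-0.15,0,0],255],[[0,0,0],[-0.15,0,0],255]]'

```text
clock: 12.15
tcp_pos: [0.5553, 0.1005, 0.0616]
orientation: [-0.002, 0.637, 0.771, 0.002]
wrist_force: [3.5, 12.0, 5.0]
finger_gap: 0.0148
grip_force: 39.6
```

```bash
python3 -c "
from h import *
dial()
x=env.get_state()['tcp_pos'];go((x[0],x[1],.2,101),(.5595,-.0745,.2,101),(.5595,-.0745,.0833,101))"
```

```text
t 12.15 moved mm 30.5 force [ 3.5 12.   5. ]
top centre mm [ 0.2 -0. ] rad 24.8 redmax 44 rel -22.1 mm 2.41
scene centre mm [ 0.1 -0.9] rad 24.8 redmax 40 rel -15.4 mm 3.51
[ 0.1 -0.3 -0.1] [  0.08   0.02 -13.84]
[ 0.1 -0.3 -0.1] [-17.19  -2.87 -13.94]
[ 0.1 -0.3 -0.1] [-17.25  -2.89  -2.27]
```

Request:
carry_out --steps '[[[0,0,0],[0,0,0],100],[[0,0,0],[0,0,0],100],[[0,0,0],[0,0,0],100],[[0,0,0],[0,0,-3],100],[[0,0,0],[0,0,-9],100],[[0,0,0],[-5,-0.8,-9.5],100],[[0,0,0],[-11,-1.8,-9.5],100],[[0,0,0],[-16.9,-2.9,-9.5],100]]' --force 30

```text
clock: 13.45
tcp_pos: [0.5579, -0.0757, 0.1564]
orientation: [0.0, 0.638, 0.77, -0.0]
wrist_force: [1.3, 1.1, -0.8]
finger_gap: 0.0522
grip_force: 0.0
```

```bash
cat >> h.py <<'E'
DC=np.array([.561,.0693])+.0307*np.array([.193,-.981])
E
python3 - <<'E'
from h import *
env.get_state()
ang(DC)
b=env.read_camera("scene")[0];a=env.read_camera("top")[0]
cv2.imwrite("pics/c2.png",np.vstack([crop(a,200,145,130,70,4),crop(b,190,150,130,80,4)]))
s=env.get_state();print(s["tcp_pos"],s["finger_gap"])
go((.5595,-.0745,.085,101))
E
```

```text
top centre mm [0.8 1.2] rad 24.7 redmax 40 rel -79.3 mm -6.85
scene centre mm [-0.   0.3] rad 24.8 redmax 40 rel -14.1 mm 3.71
[ 0.55795312 -0.07278125  0.15613278] 0.051870464389050006
[-0.  -0.  -0.2] [-0.2   0.12  7.11]
```

View pics/c2.png

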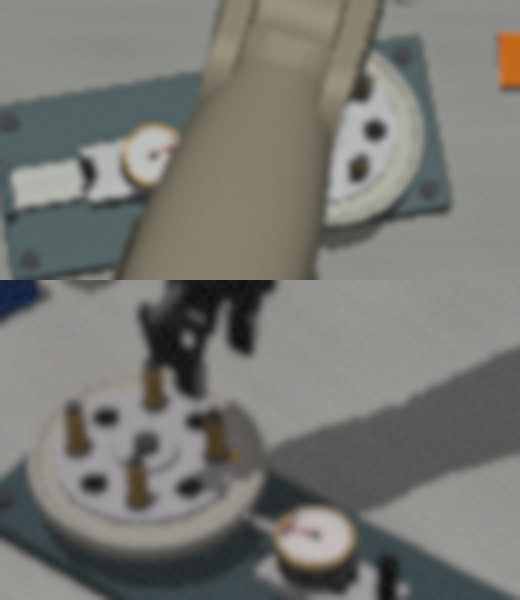

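Request:
carry_out --steps '[[[0,0,0],[-0.2,0.1,2],100],[[0,0,0],[-0.2,0.1,4],100],[[0,0,0],[-0.2,0.1,6],100],[[0,0,0],[-0.2,0.1,7.1],100],[[0,0,0],[-0.2,0.1,7.1],255],[[0,0,0],[-0.2,0.1,7.1],255],[[0,0,0],[-0.2,0.1,7.1],255],[[0,0,0],[-0.2,0.1,7.1],255]]' --force 30

```text
clock: 14.85
tcp_pos: [0.5604, -0.0759, 0.0861]
orientation: [0.001, 0.638, 0.77, 0.001]
wrist_force: [1.5, 1.4, 1.2]
finger_gap: 0.0155
grip_force: 29.8
```

```bash
cat >> h.py <<'E'
def arc(A0,*As):
    "rows along bush circle: shift from A0 to angles As (deg), in tool axes cm"
    s=env.get_state(); R0=rot(s["orientation"]); f=lambda a:np.array([np.cos(np.radians(a)),np.sin(np.radians(a)),0])*5.2
    for a in As: print(a,np.round(R0.inv().apply(f(a)-f(A0)),2)[:2])
def A():
    s=env.get_state(); d=s["tcp_pos"][:2]-SP; print("A",round(np.degrees(np.arctan2(d[1],d[0])),1),"r",round(1e3*np.hypot(*d),1),"F",np.round(s["wrist_force"],1),"gap",s["finger_gap"],"grip",s["grip_force"],"t",s["clock"])
E
python3 - <<'E'
from h import *
A(); ang(DC)
arc(133,*range(128,20,-5))
E
```

```text
A 134.4 r 50.2 F [1.5 1.4 1.2] gap 0.015477224105041184 grip 29.810155034065247 t 14.85
top centre mm [0.6 0.9] rad 24.7 redmax 46 rel -15.0 mm 3.56
scene centre mm [-0.   0.4] rad 24.8 redmax 36 rel -14.6 mm 3.64
128 [0.23 0.39]
123 [0.42 0.81]
118 [0.57 1.23]
113 [0.68 1.67]
108 [0.76 2.12]
103 [0.8  2.57]
98 [0.8  3.02]
93 [0.76 3.48]
88 [0.67 3.92]
83 [0.56 4.36]
78 [0.4  4.79]
73 [0.2 5.2]
68 [-0.02  5.59]
63 [-0.29  5.96]
58 [-0.58  6.3 ]
53 [-0.9   6.62]
48 [-1.25  6.91]
43 [-1.62  7.17]
38 [-2.02  7.4 ]
33 [-2.43  7.59]
28 [-2.85  7.74]
23 [-3.29  7.86]
```

Request:
carry_out --steps '[[[0,0,0],[0.23,0.39,0],255],[[0,0,0],[0.42,0.81,0],255],[[0,0,0],[0.57,1.23,0],255],[[0,0,0],[0.68,1.67,0],255],[[0,0,0],[0.76,2.12,0],255],[[0,0,0],[0.8,2.57,0],255],[[0,0,0],[0.8,3.02,0],255],[[0,0,0],[0.76,3.48,0],255]]'

```text
clock: 16.15
tcp_pos: [0.5914, -0.0616, 0.0861]
orientation: [-0.001, 0.638, 0.77, -0.0]
wrist_force: [-3.1, 1.8, 9.4]
finger_gap: 0.015
grip_force: 30.7
```

Run:
```python
from h import *
A(); ang(DC)
arc(93,*range(88,32,-5));arc(93,48,43,38,33,28)
```

```text
A 94.7 r 50.3 F [-3.1  1.8  9.4] gap 0.014971425153887984 grip 30.73740005493164 t 16.15
top centre mm [ 7.  13.3] rad 19.6 redmax 33 rel 153.7 mm 30.91
scene centre mm [0.  0.4] rad 24.8 redmax 37 rel -24.3 mm 2.07
88 [-0.08  0.45]
83 [-0.2   0.88]
78 [-0.36  1.31]
73 [-0.55  1.72]
68 [-0.78  2.11]
63 [-1.04  2.48]
58 [-1.33  2.83]
53 [-1.66  3.15]
48 [-2.01  3.44]
43 [-2.38  3.7 ]
38 [-2.77  3.92]
33 [-3.18  4.11]
48 [-2.01  3.44]
43 [-2.38  3.7 ]
38 [-2.77  3.92]
33 [-3.18  4.11]
28 [-3.61  4.26]
```

Request:
carry_out --steps '[[[0,0,0],[-0.08,0.45,0],255],[[0,0,0],[-0.2,0.88,0],255],[[0,0,0],[-0.36,1.31,0],255],[[0,0,0],[-0.55,1.72,0],255],[[0,0,0],[-0.78,2.11,0],255],[[0,0,0],[-1.04,2.48,0],255],[[0,0,0],[-1.33,2.83,0],255],[[0,0,0],[-1.66,3.15,0],255]]'

```text
clock: 17.45
tcp_pos: [0.6264, -0.0709, 0.0861]
orientation: [-0.001, 0.637, 0.771, 0.001]
wrist_force: [0.6, 5.9, 6.6]
finger_gap: 0.0149
grip_force: 30.6
```

Run:
```python
from h import *
A(); ang(DC)
arc(53,*range(48,10,-5))
```

```text
A 52.9 r 51.2 F [0.6 5.9 6.6] gap 0.01487500749791674 grip 30.550042390823364 t 17.45
top centre mm [ 6.1 18.4] rad 14.3 redmax 33 rel 132.5 mm 27.47
scene centre mm [0.  0.5] rad 24.8 redmax 35 rel -23.7 mm 2.15
48 [-0.35  0.29]
43 [-0.72  0.55]
38 [-1.12  0.77]
33 [-1.53  0.96]
28 [-1.95  1.12]
23 [-2.39  1.23]
18 [-2.84  1.31]
13 [-3.29  1.35]
```

Request:
carry_out --steps '[[[0,0,0],[-0.35,0.29,0],255],[[0,0,0],[-0.72,0.55,0],255],[[0,0,0],[-1.12,0.77,0],255],[[0,0,0],[-1.53,0.96,0],255],[[0,0,0],[-1.95,1.12,0],255],[[0,0,0],[-2.39,1.23,0],255],[[0,0,0],[-2.62,1.27,0],255],[[0,0,0],[-2.62,1.27,0],255]]'

```text
clock: 18.75
tcp_pos: [0.645, -0.095, 0.0861]
orientation: [0.001, 0.638, 0.77, 0.001]
wrist_force: [4.0, 4.0, 4.7]
finger_gap: 0.0149
grip_force: 30.3
```

Run:
```python
from h import *
A(); ang(DC)
arc(20.5,*range(16,-24,-5))
```

```text
A 18.7 r 52.3 F [4.  4.  4.7] gap 0.014901360877864893 grip 30.325293838977814 t 18.75
top centre mm [3.2 8.9] rad 24.6 redmax 34 rel 176.3 mm 34.57
scene centre mm [-0.1  0.4] rad 24.8 redmax 43 rel -0.4 mm 5.93
16 [-0.4   0.05]
11 [-0.86  0.07]
6 [-1.31  0.06]
1 [-1.76 -0.  ]
-4 [-2.2 -0.1]
-9 [-2.64 -0.23]
-14 [-3.06 -0.4 ]
-19 [-3.46 -0.61]
```

Request:
carry_out --steps '[[[0,0,0],[-0.4,0.05,0],255],[[0,0,0],[-0.86,0.07,0],255],[[0,0,0],[-1.31,0.06,0],255],[[0,0,0],[-1.76,0,0],255],[[0,0,0],[-2.2,-0.1,0],255],[[0,0,0],[-2.2,-0.1,0],255],[[0,0,0],[-2.2,-0.1,0],255],[[0,0,0],[-2.2,-0.1,0],255]]'

```text
clock: 20.05
tcp_pos: [0.6482, -0.1182, 0.0861]
orientation: [0.002, 0.638, 0.77, 0.0]
wrist_force: [4.0, -1.0, 5.3]
finger_gap: 0.0152
grip_force: 30.3
```

Run:
```python
from h import *
A(); ang(DC)
arc(-4,*range(-9,-55,-5))
```

```text
A -7.0 r 53.1 F [ 4.  -1.   5.3] gap 0.015238787312328807 grip 30.315639674663544 t 20.05
top centre mm [0.3 0.7] rad 24.8 redmax 35 rel 1.8 mm 6.29
scene centre mm [-0.4  1. ] rad 24.8 redmax 35 rel 10.2 mm 7.65
-9 [-0.43 -0.13]
-14 [-0.85 -0.31]
-19 [-1.26 -0.51]
-24 [-1.64 -0.76]
-29 [-2.   -1.03]
-34 [-2.34 -1.33]
-39 [-2.65 -1.67]
-44 [-2.92 -2.03]
-49 [-3.17 -2.41]
-54 [-3.38 -2.81]
```

Request:
carry_out --steps '[[[0,0,0],[-0.43,-0.13,0],255],[[0,0,0],[-0.85,-0.31,0],255],[[0,0,0],[-1.26,-0.51,0],255],[[0,0,0],[-1.26,-0.51,0],255],[[0,0,0],[-1.26,-0.51,0],255],[[0,0,0],[-1.26,-0.51,0],255],[[0,0,0],[-1.26,-0.51,0],255],[[0,0,0],[-1.26,-0.51,0],255]]'

```text
clock: 21.35
tcp_pos: [0.645, -0.1318, 0.0861]
orientation: [0.001, 0.638, 0.77, -0.0]
wrist_force: [3.4, -2.6, 6.0]
finger_gap: 0.0149
grip_force: 30.4
```

Run:
```python
from h import *
A(); ang(DC)
arc(-19,*range(-24,-60,-5))
```

```text
A -22.1 r 53.5 F [ 3.4 -2.6  6. ] gap 0.01490283852604055 grip 30.39647787809372 t 21.35
top centre mm [ 0.1 -0. ] rad 24.8 redmax 48 rel 2.2 mm 6.36
scene centre mm [-0.4  1.2] rad 24.8 redmax 31 rel 10.4 mm 7.68
-24 [-0.38 -0.24]
-29 [-0.75 -0.52]
-34 [-1.08 -0.82]
-39 [-1.39 -1.15]
-44 [-1.67 -1.51]
-49 [-1.91 -1.89]
-54 [-2.12 -2.29]
-59 [-2.3  -2.71]
```

Run:
```python
from h import *
ang(DC,"n1")
cv2.imwrite("pics/n1.png",np.hstack([cv2.imread(f"pics/n1_{c}.png") for c in("top","scene")]))
```

```text
top centre mm [ 0.1 -0. ] rad 24.8 redmax 49 rel 2.2 mm 6.36
scene centre mm [-0.4  1.2] rad 24.8 redmax 32 rel 10.4 mm 7.68[ WARN:0@1.811] global loadsave.cpp:1063 imwrite_ Unsupported depth image for selected encoder is fallbacked to CV_8U.
```

View pics/n1.png

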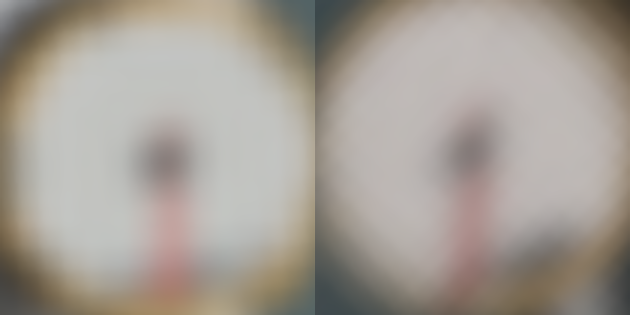

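```bash
cat >> h.py <<'E'
def ang(c,n=4):
    g=np.arange(-.026,.0261,.0005); X,Y=np.meshgrid(g*1e3,g*1e3)
    axis=np.degrees(np.arctan2(SP[1]-c[1],SP[0]-c[0]))
    for cam,(f,red,w) in needle(c,None,n).items():
        D=np.hypot(X,Y); base=np.median(w[D<18]); k=np.clip(base-25-w,0,None)*(D<7)
        px,py=(k*X).sum()/k.sum(),(k*Y).sum()/k.sum()
        D=np.hypot(X-px,Y-py); t=-((np.degrees(np.arctan2(Y-py,X-px))-axis+180)%360-180)
        k=np.clip(red-np.median(red[(D<18)])-6,0,None)*(D>7)*(D<17)*(abs(t)<65)
        t0=(k*t).sum()/k.sum()
        k=k*(abs(t-t0)<22); t0=(k*t).sum()/k.sum(); sd=np.sqrt((k*(t-t0)**2).sum()/k.sum())
        print(cam,"pivot",np.round([px,py],1),"rel",round(t0,1),"sd",round(sd,1),"mm",round(6+t0/6.17,2))
E
python3 - <<'E'
from h import *
A(); ang(DC,2)
E
```

```text
A -22.1 r 53.4 F [ 3.8 -0.9  5.4] gap 0.015324715978067865 grip 30.396635234355927 t 21.95
top pivot [ 1.4 -1.2] rel 6.3 sd 10.0 mm 7.02
scene pivot [-0.1 -0.1] rel 11.3 sd 9.8 mm 7.83
```

Request:
carry_out --steps '[[[0,0,0],[-0.38,-0.24,0],255],[[0,0,0],[-0.75,-0.52,0],255],[[0,0,0],[-1.08,-0.82,0],255],[[0,0,0],[-1.08,-0.82,0],255],[[0,0,0],[-1.08,-0.82,0],255],[[0,0,0],[-1.08,-0.82,0],255],[[0,0,0],[-1.08,-0.82,0],255],[[0,0,0],[-1.08,-0.82,0],255]]'

```text
clock: 23.15
tcp_pos: [0.6383, -0.1441, 0.0861]
orientation: [0.001, 0.638, 0.77, -0.001]
wrist_force: [1.0, -2.7, 6.5]
finger_gap: 0.0153
grip_force: 30.5
```

Run:
```python
from h import *
A(); ang(DC)
arc(-34,-39,-44,-49,-54)
```

```text
A -37.1 r 53.7 F [ 1.  -2.7  6.5] gap 0.015268381071294385 grip 30.497698187828064 t 23.15
top pivot [ 1.4 -1.6] rel 5.9 sd 9.7 mm 6.95
scene pivot [-0.1 -0.4] rel 7.3 sd 9.9 mm 7.18
-39 [-0.31 -0.33]
-44 [-0.59 -0.69]
-49 [-0.83 -1.07]
-54 [-1.04 -1.47]
```

Request:
carry_out --steps '[[[0,0,0],[-0.31,-0.33,0],255],[[0,0,0],[-0.59,-0.69,0],255],[[0,0,0],[-0.83,-1.07,0],255],[[0,0,0],[-0.83,-1.07,0],255],[[0,0,0],[-0.83,-1.07,0],255],[[0,0,0],[-0.83,-1.07,0],255],[[0,0,0],[-0.83,-1.07,0],255],[[0,0,0],[-0.83,-1.07,0],255]]'

```text
clock: 24.55
tcp_pos: [0.6288, -0.154, 0.0861]
orientation: [0.0, 0.638, 0.77, -0.001]
wrist_force: [-0.6, -2.2, 8.1]
finger_gap: 0.015
grip_force: 30.6
```

Run:
```python
from h import *
A(); ang(DC)
P=np.array([[.5604,-.0759],[.5914,-.0616],[.6264,-.0709],[.645,-.095],[.6482,-.1182],[.645,-.1318],[.6383,-.1441],env.get_state()["tcp_pos"][:2]])
from scipy.optimize import least_squares
s=least_squares(lambda c:np.hypot(*(P-c).T)-.052,SP).x;print(s)
d=P-s;print(np.round(np.degrees(np.arctan2(d[:,1],d[:,0])),1),np.round(1e3*np.hypot(*d.T),1))
arc(-49,-54,-59,-64,-69)
```

```text
A -51.8 r 53.8 F [-0.6 -2.2  8.1] gap 0.014993546614639601 grip 30.62469184398651 t 24.55
top pivot [ 1.  -0.8] rel -9.0 sd 10.2 mm 4.54
scene pivot [-0.2  0.6] rel -4.0 sd 9.6 mm 5.36
[ 0.59638636 -0.11337024]
[133.8  95.5  54.8  20.7  -5.3 -20.8 -36.2 -51.5] [52. 52. 52. 52. 52. 52. 52. 52.]
-54 [-0.21 -0.4 ]
-59 [-0.39 -0.82]
-64 [-0.53 -1.25]
-69 [-0.63 -1.69]
```

```bash
cat >> h.py <<'E'
SP=np.array([.5964,-.1134])
E
python3 - <<'E'
from h import *
arc(-51.5,*[-51.5+5.5*i for i in range(1,9)])
E
```

```text
-46.0 [0.25 0.43]
-40.5 [0.55 0.83]
-35.0 [0.88 1.21]
-29.5 [1.24 1.55]
-24.0 [1.64 1.85]
-18.5 [2.06 2.11]
-13.0 [2.51 2.34]
-7.5 [2.98 2.51]
```

Request:
carry_out --steps '[[[0,0,0],[0.25,0.43,0],255],[[0,0,0],[0.55,0.83,0],255],[[0,0,0],[0.88,1.21,0],255],[[0,0,0],[1.24,1.55,0],255],[[0,0,0],[1.64,1.85,0],255],[[0,0,0],[2.06,2.11,0],255],[[0,0,0],[2.51,2.34,0],255],[[0,0,0],[2.51,2.34,0],255]]'

```text
clock: 25.95
tcp_pos: [0.6473, -0.1243, 0.0861]
orientation: [0.0, 0.638, 0.77, -0.0]
wrist_force: [1.4, 0.4, 8.0]
finger_gap: 0.0147
grip_force: 30.6
```

Run:
```python
from h import *
A(); ang(DC)
arc(-15,*[-15+6*i for i in range(1,9)])
```

```text
A -12.1 r 52.1 F [1.4 0.4 8. ] gap 0.014688303729503936 grip 30.6264066696167 t 25.95
top pivot [ 1.4 -1.1] rel 8.2 sd 10.2 mm 7.34
scene pivot [-0.2 -0.1] rel 11.5 sd 9.7 mm 7.87
-9 [0.5  0.21]
-3 [1.02 0.37]
3 [1.56 0.47]
9 [2.1  0.51]
15 [2.64 0.5 ]
21 [3.18 0.43]
27 [3.71 0.31]
33 [4.23 0.13]
```

Run:
```python
from h import *
arc(-12.1,-7,-2,4,10,16,22,26)
```

```text
-7 [0.43 0.16]
-2 [0.87 0.28]
4 [1.41 0.37]
10 [1.95 0.41]
16 [2.5  0.39]
22 [3.03 0.31]
26 [3.39 0.22]
```

Request:
carry_out --steps '[[[0,0,0],[0.43,0.16,0],255],[[0,0,0],[0.87,0.28,0],255],[[0,0,0],[1.41,0.37,0],255],[[0,0,0],[1.95,0.41,0],255],[[0,0,0],[2.5,0.39,0],255],[[0,0,0],[3.03,0.31,0],255],[[0,0,0],[3.03,0.31,0],255],[[0,0,0],[3.03,0.31,0],255]]'

```text
clock: 27.35
tcp_pos: [0.6446, -0.0934, 0.086]
orientation: [-0.0, 0.638, 0.77, 0.0]
wrist_force: [1.1, 1.1, 8.0]
finger_gap: 0.0151
grip_force: 30.7
```

Run:
```python
from h import *
A(); ang(DC)
arc(21,*[21-5*i for i in range(1,9)])
```

```text
A 22.6 r 52.2 F [1.1 1.1 8. ] gap 0.015134509582762032 grip 30.67313253879547 t 27.35
top pivot [-1.2 -3.7] rel 27.9 sd 12.6 mm 10.53
scene pivot [-0.2  0.5] rel -2.6 sd 10.3 mm 5.59
16 [-0.45  0.06]
11 [-0.9   0.08]
6 [-1.36  0.07]
1 [-1.81  0.01]
-4 [-2.25 -0.09]
-9 [-2.68 -0.22]
-14 [-3.1  -0.39]
-19 [-3.51 -0.6 ]
```

Run:
```python
from h import *
arc(22.6,18,14,11,8,6)
```

```text
18 [-0.41  0.07]
14 [-0.77  0.1 ]
11 [-1.05  0.11]
8 [-1.32  0.1 ]
6 [-1.5   0.09]
```

Request:
carry_out --steps '[[[0,0,0],[-0.41,0.07,0],255],[[0,0,0],[-0.77,0.1,0],255],[[0,0,0],[-1.05,0.11,0],255],[[0,0,0],[-1.32,0.1,0],255],[[0,0,0],[-1.32,0.1,0],255],[[0,0,0],[-1.32,0.1,0],255],[[0,0,0],[-1.32,0.1,0],255],[[0,0,0],[-1.32,0.1,0],255]]'

```text
clock: 28.75
tcp_pos: [0.648, -0.1061, 0.0861]
orientation: [-0.0, 0.638, 0.77, 0.0]
wrist_force: [1.6, 2.4, 8.5]
finger_gap: 0.0153
grip_force: 30.7
```

Run:
```python
from h import *
A(); ang(DC)
s=env.get_state()["tcp_pos"][:2]-SP;a=np.degrees(np.arctan2(s[1],s[0]))
arc(a,*np.linspace(a,-14,6)[1:])
```

```text
A 8.0 r 52.1 F [1.6 2.4 8.5] gap 0.01529802373795509 grip 30.67525863647461 t 28.75
top pivot [ 1.3 -1.8] rel 9.3 sd 11.1 mm 7.51
scene pivot [-0.1 -0.5] rel 7.7 sd 9.7 mm 7.24
3.643201150531053 [-0.4  -0.03]
-0.7675991371017101 [-0.79 -0.1 ]
-5.178399424734472 [-1.18 -0.19]
-9.589199712367236 [-1.56 -0.32]
-14.0 [-1.93 -0.47]
```

Request:
carry_out --steps '[[[0,0,0],[-0.4,-0.03,0],255],[[0,0,0],[-0.79,-0.1,0],255],[[0,0,0],[-1.18,-0.19,0],255],[[0,0,0],[-1.56,-0.32,0],255],[[0,0,0],[-1.92,-0.47,0],255],[[0,0,0],[-1.92,-0.47,0],255],[[0,0,0],[-1.92,-0.47,0],255],[[0,0,0],[-1.92,-0.47,0],255]]'

```text
clock: 30.15
tcp_pos: [0.6469, -0.1264, 0.086]
orientation: [0.0, 0.638, 0.77, -0.0]
wrist_force: [0.0, 0.3, 9.3]
finger_gap: 0.0151
grip_force: 30.7
```

Run:
```python
from h import *
A(); ang(DC)
```

```text
A -14.4 r 52.1 F [0.  0.3 9.3] gap 0.015078998337451629 grip 30.65933883190155 t 30.15
top pivot [ 1.4 -1.2] rel 8.3 sd 10.2 mm 7.34
scene pivot [-0.1 -0.2] rel 11.8 sd 9.6 mm 7.91
```

Request:
carry_out --steps '[[[0,0,0],[0,0,0],90],[[0,0,0],[0,0,0],90],[[0,0,0],[0,0,0],90],[[0,0,0],[0,0,0],90],[[0,0,0],[0,0,-2],90],[[0,0,0],[0,0,-5],90],[[0,0,0],[0,0,-9],90],[[0,0,0],[0,0,-13],90]]'

```text
clock: 31.55
tcp_pos: [0.647, -0.1262, 0.2162]
orientation: [-0.0, 0.638, 0.77, -0.0]
wrist_force: [1.4, 0.5, -0.4]
finger_gap: 0.0553
grip_force: 0.0
```

Run:
```python
from h import *
go((.35,-.35,.25,101))
```

```text
[-0.  -0.  -0.3] [-16.46 -33.35  -3.36]
```

Request:
carry_out --steps '[[[0,0,0],[-2,-4.2,-3],90],[[0,0,0],[-4,-8.4,-3.4],90],[[0,0,0],[-6,-12.6,-3.4],90],[[0,0,0],[-8,-16.8,-3.4],90],[[0,0,0],[-10.5,-21,-3.4],90],[[0,0,0],[-13,-26,-3.4],90],[[0,0,0],[-15,-30,-3.4],90],[[0,0,0],[-16,-33,-3.4],90]]'

```text
clock: 32.55
tcp_pos: [0.3513, -0.346, 0.2494]
orientation: [0.0, 0.638, 0.77, -0.0]
wrist_force: [0.4, 0.2, 0.9]
finger_gap: 0.0552
grip_force: 0.0
```

Run:
```python
from h import *
ang(DC)
a=env.read_camera("top")[0]; b=env.read_camera("scene")[0]
np.savez("pics/end.npz",a=a,b=b)
cv2.imwrite("pics/c3.png",np.vstack([crop(a,200,145,130,70,4),crop(b,190,150,130,80,4)]))
# yellow patch angle
h=cv2.cvtColor(a,cv2.COLOR_RGB2HSV); m=cv2.inRange(h,(15,110,110),(35,255,255)); m[:,:250]=0;m[:,315:]=0;m[:150]=0;m[210:]=0
ys,xs=np.nonzero(m)
if len(xs): p=onplane("top",(xs.mean(),ys.mean()),.079);d=p[:2]-SP;print(len(xs),p,np.degrees(np.arctan2(d[1],d[0])))
# rim profile
g=cv2.GaussianBlur(a,(0,0),.7).astype(np.float32)[...,0]; rr=np.arange(.08,.112,.0005)
for th in range(0,360,15):
    t=np.radians(th);P=pix("top",np.stack([SP[0]+rr*np.cos(t),SP[1]+rr*np.sin(t),0*rr+.074],-1)).astype(np.float32)
    v=cv2.remap(g,P[:,:1],P[:,1:],cv2.INTER_LINEAR).ravel();print(th,round(1e3*rr[np.argmin(np.gradient(v))],1),end="; ")
```

```text
top pivot [ 1.4 -1.2] rel 8.3 sd 10.2 mm 7.35
scene pivot [-0.2 -0.2] rel 11.4 sd 9.6 mm 7.85
0 80.0; 15 80.0; 30 80.0; 45 80.0; 60 95.0; 75 97.0; 90 95.0; 105 96.5; 120 96.0; 135 93.0; 150 91.5; 165 91.0; 180 86.0; 195 90.0; 210 87.5; 225 88.0; 240 90.0; 255 89.5; 270 90.0; 285 95.0; 300 92.0; 315 92.0; 330 91.5; 345 82.5;
```

View pics/c3.png

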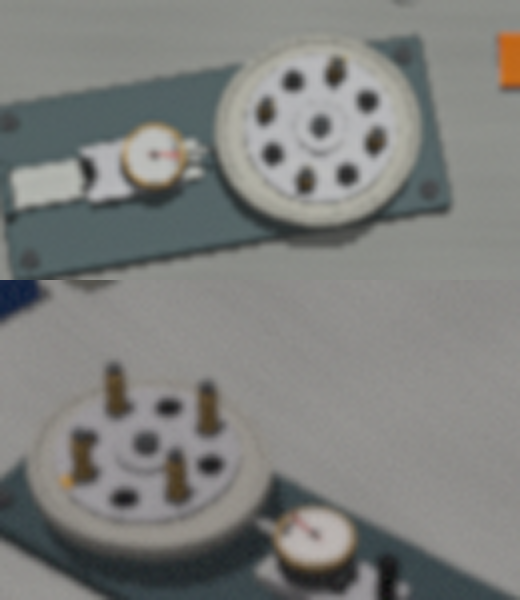

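The picture shows the disc's highest side towards the plunger, with the top-view rim about 95–97 mm from 60 to 120° and the plunger at about 101°. The dial reads about 8 mm, the knob stands free, and the hand is clear of the gauge.

```bash
python3 -c "
from workcell import env
print(env.hand_in())"
```

```text
the job is handed in; nothing more can be done
None
```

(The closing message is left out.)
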